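# Load the pressed-leaf glass plate into the classroom viewer

## Robot

A 7-joint arm with a two-finger parallel gripper is mounted at the origin on the work surface. World frame = base frame: x ahead of the robot, y to its left, z up, the work surface at z = 0. Lengths are in m, angles in rad, forces in N, time in s.
With the tool pointing down it reaches from about 0.425 to 0.925 m from the base axis. Payload 6.8 kg.
Tool frame: the origin (TCP) lies at the very end of the fingers, on their centre line; the grasp point (between the pads) lies 19 mm behind it; z points along the fingers, y is the direction in which the jaws open and shut (so a half turn about z gives the same grasp; the last joint's range is limited). The gripper opens to 85 mm and grips with 20 to 120 N. Pads are 22 mm wide; open, the fingers measure 114 mm over their backs; the gripper's body (76 mm by 85 mm) begins 54 mm behind the grasp point. The pads swing forward as they close: fully open they stand 13 mm farther back than shut.
Start: joints at [-1.379, 0.477, 0.022, 1.555, -0.011, 1.109, -0.083], TCP at [0.199, 0.645, 0.231] pointing down, gripper open.
Joint ranges: [-2.96, 2.96], [-0.34, 2.1], [-1.41, 1.46], [0.24, 2.44], [-1.37, 4.51], [0.17, 1.92], [-2.96, 2.96]. Speed limits (rad/s): [2.39, 2.39, 3.14, 3.14, 3.14, 3.14, 3.14].

## Interface

Orientations are given as a unit quaternion [w, x, y, z].
In Python, from station import bot gives the robot as it stands.
- The arm moves only by the tool move_arm, never from a script. Its argument "commands" is text: rows parted by semicolons, each of 7 numbers parted by spaces: the opening, from 0 (shut) to 1 (fully open), then the shift along the tool's x, y, z in cm, then the turn, a rotation vector about the tool's x, y, z in degrees. In form: gripper tx ty tz rx ry rz; .... A call has 1 to 12 rows; each row shifts and turns the commanded pose from where the row before left it, along the tool's axes as they then stand; what a row does not reach is not made up. A row lasts 1/12 s, in which the tool goes at most 41.7 mm and 7.16 degrees, less where a joint would pass 70% of its speed; a pose out of reach is approached as far as the arm can. A call with a gripper value outside its range is refused whole. The fingers move at their own pace and stop on an object; "force" is the grip in N (left out, the last holds). Time passes only in rows, so rows that do not move let the fingers close. It gives the time, the measured TCP pose, the force and the opening at its end, in the units of the state.
- bot.get_obs(): the state, without advancing time (a new reading comes with each control period).
- bot.read_camera(name): name is "scene" or "top" or "wrist"; returns a dict with "img" (384x512x3 uint8, red, green, blue), "K" (3x3 intrinsics, pixels), "distortion" ([k1, k2, p1, p2, k3] as OpenCV has them; the pictures are not rectified), "rvec" (rotation vector, rad) and "tvec" (3), from world to camera coordinates, as OpenCV has them; the wrist camera has in their place "hand_eye" (4x4, takes a point from camera to tool coordinates, whose origin is the TCP and whose axes are the flange's). Camera axes: x right, y down, z forward; pixel columns grow to the right and rows downward; lengths in m; the calibration is good to about 2 mm. A picture is of the moment at which its call begins: read the wrist's pose just before it. There is no depth.
- bot.hand_in(): hands the job in, once; it reports no verdict.
The state is a dict: "t": time; "q": joint angles; "joint_vel": joint speeds; "joint_torque": joint torques, N m; "eef_pos": TCP position; "tool_rot": TCP orientation; "contact_force": force on the tool from outside, world axes, zero at the start; "torque": the same for the moment, N m; "gripper_width": opening from 0.0 (shut) to 1.0 (fully open).
Only numpy, scipy, OpenCV 4.12 (cv2) and the standard library are available. Lean on these libraries where they do the work, as an engineer would, in place of code of your own. Each camera call takes 0.05 s, during which the arm holds its last target. There are 200 camera calls.

## Task

Slide the orange thumb latch on the viewer sideways so that its sprung blue cover pops open, then pick up the red-framed leaf plate by its black handle and slide it, thick front bar first, under the two spring clips until the clips have snapped down behind the bar and the plate is fully home against the stop. Let go of it, leave the cover open, and leave the clay vase on its red board, the cup and the spatula where they are.

Things in the scene. Friction and masses are not known exactly. Their poses are not given: they have to be found in the camera images.
- viewer: grey light box, 220 (x) x 210 (y) x 36 mm high, fixed; origin: centre of its underside, z up. The plate goes in along its +x, on its flat deck (z=36 mm). Closed, the cover takes x=-50 to 98, y=-90 to 90 mm, 38 mm above the deck, and hides the clips; the deck from x=-110 to -50 is free but for the latch. A black stop bar, 12 mm high, has its face at x=45 mm
- stage_home (a point): on the deck, 39.5 mm along +x from the viewer's centre, z=36 mm; axes as the viewer. The plate is fully home when plate_front lies here, its x axis along the viewer's x
- latch_knob (a point): centre of the top of the orange latch knob, 26 x 14 mm in the viewer's x and y, 22 mm tall, on a carriage and steel tongue 20 mm wide. Its top is 37 mm, the tongue's top 15 mm above the deck. Shut, it stands at x=-92, y=-68 mm in the viewer frame, 42 mm in front of the cover's edge
- latch (a joint): slide of the latch in m, 0 = shut, positive towards the viewer's -y (away from the plate's lane); it stays where it is left, takes about 2 N, lets the cover go at about 12 mm and ends at 22 mm
- cover (a joint): hinge of the cover in rad, 0 = closed, 2.0 = fully open; hinge line along the viewer's y at x=98 mm, 44 mm above the table. Once the latch is free a spring swings it up and back, away from the robot, in about a second, and holds it there
- cover_edge (a point): middle of the top of the cover's free edge (the edge nearest the robot when closed); blue frame with a clear pane, 148 x 180 mm, 30 mm deep
- clip_left (a joint): hinge of the steel clip at the viewer's y=+22 mm, rad; 0 = at rest, toe 3 mm above the deck; positive = lifted. Toe at the viewer's x=23 mm, its lip turned up towards the robot as far as x=-4 mm, 17 mm above the deck. About 0.11 while riding over the plate's front bar, 0.04 when snapped down on the glass. Presses with 2.5 N; pushing the plate under both clips takes 5 to 10 N
- clip_right (a joint): the same for the clip at the viewer's y=-22 mm
- plate: loose framed glass plate with a pressed leaf, 140 (x) x 70 (y) x 6 mm, 0.13 to 0.25 kg; origin at the centre of its underside; +x is the end that goes in first. Across its +x end runs a round bar 11 mm thick (5 mm higher than the glass). It lies flat on the table to the left or right of the viewer, +x roughly away from the robot
- plate_handle (a point): grip point of the plate's black handle block, 26 x 26 mm, standing on the plate from 6 to 50 mm above its underside; this point is on the block's axis, 34 mm above the underside, 50 mm from the plate's centre towards -x; axes as the plate
- plate_front (a point): point under the middle of the round front bar, at the underside level, 64.5 mm from the plate's centre along +x; axes as the plate. The bar reaches 5.5 mm beyond it
- clay_board: bystander: dried grey clay vase 93 mm tall on a red board 130 x 100 x 16 mm, origin at the centre of the underside, on the other side of the viewer from the plate
- cup: bystander: paper-coloured cup, 72 mm across the rim, 85 mm tall, origin at the centre of its underside
- spatula: bystander: wooden modelling spatula 180 mm long lying on the table
- lane_mouth (a point): on the deck, 12 mm from the viewer's centre towards -x, axes as the viewer: middle of the mouth of two low guides, 7 mm high, that flank the plate's lane: 95 mm apart here, narrowing to 75 mm at 24 mm farther along +x, then parallel for 30 mm. In front of this point the plate can be set flat on the deck
There are look-alikes about, which are no part of the job. There is more than one size of the plate; the one meant has the size given above.

How it is judged:
By the outcome, as a careful person would: the job done as asked, in the order asked, and still so for the second after the job is handed in, with the robot touching nothing.
It also fails if it takes over 64 s, if anything falls off the work surface, if the arm or the gripper's body presses on something with over 40 N, if the wrist force passes 120 N, or if a joint passes its speed limit or range.

## Working session

There is one attempt and no reset: what is moved stays moved. The work goes in short steps, Python scripts to look and compute and a tool call to move; the robot and the scene stay as the last step left them, time stands still between calls to the robot, and variables do not carry over. Pictures are saved under pics/ and viewed, about 8 in all and at most 12, crops included, and the job is handed in when it is done.

Besides the shell and the picture viewer there is one more tool, called in YAML: its name, and indented under it one key for each argument. move_arm: Moves the arm, as the interface text tells. Its arguments: {"type":"object","properties":{"commands":{"type":"string"},"force":{"type":"number"}},"required":["commands"]}

```bash
mkdir -p pics; ls; cat > h.py <<'E'
import numpy as np, cv2
from station import bot
def cam(n):
    o=bot.get_obs(); c=bot.read_camera(n)
    if n=='wrist':
        w,x,y,z=o['tool_rot']
        from scipy.spatial.transform import Rotation as R
        T=np.eye(4);T[:3,:3]=R.from_quat([x,y,z,w]).as_matrix();T[:3,3]=o['eef_pos']
        M=T@np.array(c['hand_eye']); M=np.linalg.inv(M); c['R']=M[:3,:3];c['t']=M[:3,3]
    else:
        c['R']=cv2.Rodrigues(np.array(c['rvec'],float))[0];c['t']=np.array(c['tvec'],float).ravel()
    return c
def save(c,f): cv2.imwrite('pics/'+f,c['img'][:,:,::-1])
def ray(c,uv):
    p=cv2.undistortPoints(np.array([[uv]],float),np.array(c['K'],float),np.array(c['distortion'],float))[0,0]
    return -c['R'].T@c['t'], c['R'].T@np.array([p[0],p[1],1])
def onz(c,uv,z):
    o,d=ray(c,uv); return o+d*(z-o[2])/d[2]
def proj(c,P):
    return cv2.projectPoints(np.array(P,float).reshape(-1,1,3),cv2.Rodrigues(c['R'])[0],c['t'],np.array(c['K'],float),np.array(c['distortion'],float))[0].reshape(-1,2)
E
python3 - <<'E'
from h import *
a=cam('top');b=cam('scene');save(a,'top0.png');save(b,'scene0.png')
for c in(a,b): print(-c['R'].T@c['t'])
print(bot.get_obs())
E
```

```text
pics
[0.35672419 0.06697222 1.25270192]
[1.21108807 0.23077834 0.92259984]
{'t': 0.1, 'q': array([-1.37906539,  0.47773462,  0.02236313,  1.55635092, -0.01148149,
        1.10930321, -0.08310386]), 'joint_vel': array([-0.00103092, -0.00203812,  0.00011403, -0.00302226, -0.00168895,
        0.00072252, -0.00087013]), 'joint_torque': array([ 3.85512103e-03, -5.97764397e+01,  1.61333978e+00, -2.81952721e+01,
        1.27859481e-02,  4.97173503e-03, -1.46029475e-05]), 'eef_pos': array([0.19923715, 0.64436573, 0.23041252]), 'tool_rot': array([-5.09860553e-05,  1.49351407e-01,  9.88783830e-01, -8.32254780e-04]), 'contact_force': array([ 0.45495339, -0.01093102, -0.17798636]), 'torque': array([ 0.02945259,  0.0208958 , -0.07694455]), 'gripper_width': 1.000572298792409}
```

View pics/top0.png

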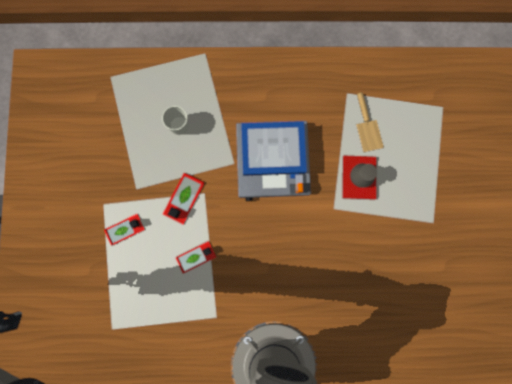

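View pics/scene0.png

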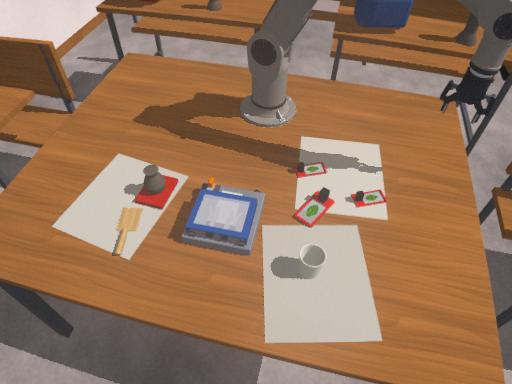

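The top view shows three plates: big (185,197), small (125,230) and small (196,257). The viewer is at (273,160) with its orange latch at (299,184), the vase on its red board at (361,177), the cup at (175,118) and the spatula at (368,125). I'll measure sizes to choose the plate.

```bash
python3 - <<'E'
from h import *
c=cam('top');img=c['img'];hsv=cv2.cvtColor(img,cv2.COLOR_RGB2HSV)
def blobs(m,z,name,mn=15):
    for k in cv2.findContours(m.astype(np.uint8),cv2.RETR_EXTERNAL,cv2.CHAIN_APPROX_NONE)[0]:
        if cv2.contourArea(k)<mn: continue
        P=np.array([onz(c,p[0],z)[:2] for p in k],np.float32)
        r=cv2.minAreaRect(P*1000); M=k.reshape(-1,2).mean(0)
        print(name,M.round(),np.round(r[0]),np.round(r[1]),round(r[2],1), np.round(cv2.boxPoints(r)).tolist())
H,S,V=[hsv[...,i].astype(int) for i in range(3)]
blobs(((H<5)|(H>172))&(S>170)&(V>110),.006,'red')
blobs((H>105)&(H<125)&(S>150)&(V>80),.074,'blue',200)
blobs((H>5)&(H<16)&(S>200)&(V>200),.073,'orange',5)
# dark handle 
blobs((V<50)&(np.indices(V.shape)[1]<225)&(np.indices(V.shape)[1]>100)&(np.indices(V.shape)[0]>170),.05,'black')
# viewer-grey
i=cv2.resize(img[105:210,225:320],None,fx=6,fy=6,interpolation=cv2.INTER_CUBIC)
j=cv2.resize(img[165:275,95:220],None,fx=5,fy=5,interpolation=cv2.INTER_CUBIC)[:600]
cv2.imwrite('pics/crop1.png',i[:,:,::-1])
E
```

```text
red [210. 257.] [308. 180.] [11. 24.] 30.3 [[297.0, 187.0], [309.0, 167.0], [319.0, 172.0], [307.0, 192.0]]
red [206. 246.] [338. 194.] [18. 27.] 26.0 [[324.0, 203.0], [336.0, 178.0], [352.0, 186.0], [340.0, 211.0]]
red [138. 229.] [391. 392.] [15. 30.] 26.3 [[377.0, 402.0], [391.0, 376.0], [404.0, 382.0], [390.0, 409.0]]
red [134. 218.] [424. 405.] [32. 15.] 89.5 [[416.0, 389.0], [431.0, 389.0], [431.0, 421.0], [417.0, 421.0]]
red [183. 197.] [482. 260.] [ 68. 135.] 63.0 [[406.0, 260.0], [527.0, 199.0], [558.0, 259.0], [437.0, 320.0]]
red [358. 177.] [ 538. -264.] [ 96. 125.] 87.3 [[474.0, -309.0], [598.0, -315.0], [603.0, -218.0], [479.0, -212.0]]
blue [274. 148.] [608.  -5.] [159. 177.] 1.5 [[526.0, 81.0], [531.0, -96.0], [690.0, -92.0], [685.0, 85.0]]
orange [300. 187.] [501. -76.] [ 8. 17.] 88.6 [[493.0, -80.0], [510.0, -81.0], [510.0, -72.0], [493.0, -72.0]]
black [207. 251.] [325. 185.] [11. 15.] 25.9 [[317.0, 189.0], [323.0, 176.0], [333.0, 181.0], [327.0, 194.0]]
black [135. 223.] [405. 390.] [14. 19.] 13.6 [[396.0, 398.0], [401.0, 379.0], [415.0, 382.0], [410.0, 401.0]]
black [174. 212.] [435. 278.] [26. 18.] 63.9 [[422.0, 270.0], [438.0, 263.0], [449.0, 286.0], [433.0, 293.0]]
```

```bash
python3 - <<'E'
import cv2,numpy as np
img=cv2.imread('pics/top0.png')
i=cv2.resize(img[105:210,225:320],None,fx=4,fy=4,interpolation=cv2.INTER_CUBIC)
j=cv2.resize(img[165:270,105:210],None,fx=4,fy=4,interpolation=cv2.INTER_CUBIC)
cv2.imwrite('pics/crop2.png',np.hstack([i,j]))
E
```

```text
(no output)
```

View pics/crop2.png

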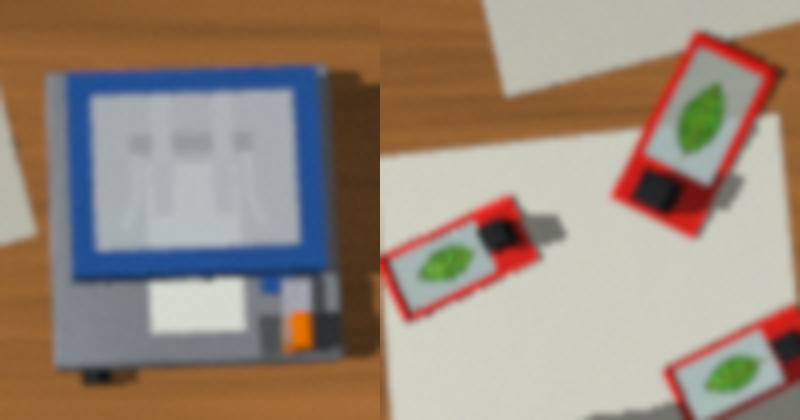

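The big plate measures 68x135 mm with its centre at (0.482, 0.260), yaw about -27°. Its handle is near (0.437, 0.282), so this is the one meant; the two smaller plates are look-alikes. The viewer origin is about (0.590, -0.005), yaw about 1.6°, and the knob measured at (0.501, -0.076), which agrees. The crop confirms both. I'll move above the latch area first.

move_arm:
  commands: "0.6 -3.27 -2.08 0 0 0 0;0.3 -3.27 -2.08 0 0 0 0;0 -3.27 -2.08 0 0 0 0;0 -3.27 -2.08 0 0 0 0;0 -3.27 -2.08 0 0 0 0;0 -3.27 -2.08 0 0 0 0;0 -3.27 -2.08 0 0 0 0;0 -3.27 -2.08 0 0 0 0;0 -3.27 -2.08 0 0 0 0;0 -3.27 -2.08 0 0 0 0"

```text
t: 0.98
eef_pos: [0.4511, 0.3479, 0.2312]
tool_rot: [-0.0, 0.149, 0.989, -0.0]
contact_force: [0.4, 1.0, -0.2]
gripper_width: 0.001
```

move_arm:
  commands: "0 -1.22 -3.6 0 0 0 0;0 -1.22 -3.6 0 0 0 0;0 -1.22 -3.6 0 0 0 0;0 -1.22 -3.6 0 0 0 0;0 -1.22 -3.6 0 0 0 0;0 -1.22 -3.6 0 0 0 0;0 -1.22 -3.6 0 0 0 0;0 -1.22 -3.6 0 0 0 0;0 -1.22 -3.6 0 0 0 0;0 -1.22 -3.6 0 0 0 0"

```text
t: 1.82
eef_pos: [0.4601, -0.0321, 0.2314]
tool_rot: [0.0, 0.149, 0.989, 0.0]
contact_force: [2.0, -0.6, 0.2]
gripper_width: 0.001
```

move_arm:
  commands: "0 0 0 0 0 0 -6.3;0 0 0 0 0 0 -6.3;0 0 0 0 0 0 -6.3;0 0 0 0 0 0 0"

```text
t: 2.15
eef_pos: [0.4603, -0.0307, 0.2312]
tool_rot: [-0.0, -0.017, 1.0, 0.0]
contact_force: [0.4, 0.1, -0.5]
gripper_width: -0.001
```

```bash
python3 - <<'E'
from h import *
c=cam('wrist');save(c,'w1.png');print(-c['R'].T@c['t'],c['R'][2])
o=bot.get_obs();print(o['t'],o['eef_pos'],o['tool_rot'],o['q'])
O=np.array([.590,-.005]);s=.028
V=lambda x,y,z:[O[0]+x-s*y,O[1]+y+s*x,z]
print(proj(c,[V(-.092,-.068,.073),V(-.11,-.105,.036),V(-.11,.105,.036),V(-.05,-.09,.074),V(-.05,.09,.074)]).round())
E
```

```text
[ 0.39256278 -0.03285662  0.37333301] [ 0.26731226  0.01000925 -0.96355797]
2.2 [ 0.46036633 -0.03049243  0.23118214] [-1.38008344e-04 -1.38928534e-02  9.99903480e-01  2.58875920e-05] [-0.39266121  0.11714966  0.35373656  2.0650651  -0.04926298  0.96741304
  1.58540897]
[[214. 217.]
 [183. 189.]
 [386. 190.]
 [193. 259.]
 [378. 259.]]
```

View pics/w1.png

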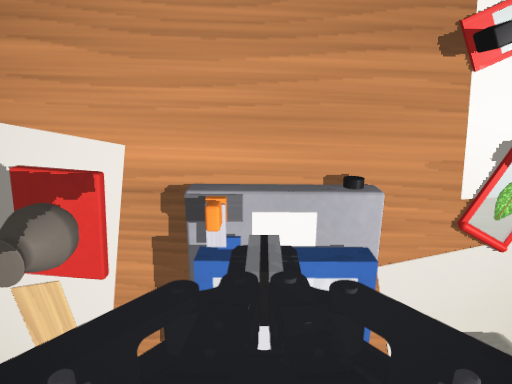

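The wrist view shows the latch knob at (214,215), the viewer's near deck corners at (186,187) and (381,190), and the cover edge at about row 250. Predictions agree within 4 px. I'll refine.

```bash
python3 - <<'E'
from h import *
c=cam('wrist')
a=onz(c,(187,187),.036);b=onz(c,(381.5,190.5),.036);print(a,b,np.linalg.norm(a-b), (a+b)/2)
y=b-a;yaw=np.arctan2(-y[0],y[1]);print('yaw',np.degrees(yaw))
print('origin',(a+b)[:2]/2+.11*np.array([np.cos(yaw),np.sin(yaw)]))
for z in(.073,):
  for uv in((194,248),(376,248)): print('cover',onz(c,uv,.074))
hsv=cv2.cvtColor(c['img'],cv2.COLOR_RGB2HSV).astype(int)
m=(hsv[...,0]>4)&(hsv[...,0]<18)&(hsv[...,1]>220)&(hsv[...,2]>150);m[:,:190]=0;m[:,240:]=0;m[:180]=0;m[260:]=0
ys,xs=np.nonzero(m);print(xs.min(),xs.max(),ys.min(),ys.max(),hsv[195:235:3,214].tolist())
print(onz(c,(xs.min(),ys.min()),.073),onz(c,(xs.max()+1,ys.max()+1),.073))
E
```

```text
[ 0.48056852 -0.10843425  0.036     ] [0.47867835 0.09229159 0.036     ] 0.20073474442278616 [ 0.47962344 -0.00807133  0.036     ]
yaw 0.5395187398450897
origin [ 0.58961856 -0.00703555]
cover [ 0.53101406 -0.09512923  0.074     ]
cover [0.52625824 0.07996298 0.074     ]Traceback (most recent call last):
  File "<stdin>", line 10, in <module>
    return umr_minimum(a, axis, None, out, keepdims, initial, where)
ValueError: zero-size array to reduction operation minimum which has no identity
```

move_arm:
  commands: "0 -1.5 -0.6 0 0 0 0;0 -1.5 -0.6 2 0 0 0;0 0 0 3.5 0 0 0;0 0 0 3.5 0 0 0;0 0 0 3.5 0 0 0;0 0 0 3.5 0 0 0;0 0 0 1.4 0 0 0;0 0 0 0 0 0 0"

```text
t: 2.92
eef_pos: [0.4882, -0.0412, 0.054]
tool_rot: [-0.003, -0.014, 1.0, -0.0]
contact_force: [0.1, -0.1, -0.2]
gripper_width: -0.004
```

move_arm:
  commands: "0 0 -0.8 0 0 0 0;0 0 -0.7 0 0 0 0;0 0 -0.4 0 0 0 0;0 0 -0.4 0 0 0 0;0 0 -0.4 0 0 0 0;0 0 -0.4 0 0 0 0"

```text
t: 3.42
eef_pos: [0.4927, -0.0728, 0.0582]
tool_rot: [0.001, -0.015, 1.0, 0.0]
contact_force: [-0.1, 0.7, 0.5]
gripper_width: 0.001
```

move_arm:
  commands: "0 0 -0.2 0 0 0 0;0 0 0 0 0 0 0;0 0 0 0 0 0 0;0 0 0 0 0 0 0;0 0 0 0 0 0 0;0 0 0 0 0 0 0;0 0 0 0 0 0 0;0 0 0 0 0 0 0"

```text
t: 4.08
eef_pos: [0.4919, -0.0744, 0.0572]
tool_rot: [-0.0, -0.015, 1.0, -0.0]
contact_force: [-0.4, 0.8, 0.1]
gripper_width: 0.003
```

```bash
python3 - <<'E'
from h import *
a=cam('top');b=cam('scene')
i=cv2.resize(a['img'][95:215,215:335],None,fx=4,fy=4,interpolation=cv2.INTER_CUBIC)[:,:400]
j=cv2.resize(b['img'][150:270,160:280],None,fx=4,fy=4,interpolation=cv2.INTER_CUBIC)[:,:400]
cv2.imwrite('pics/l1.png',np.hstack([i,j])[:,:,::-1])
E
```

```text
(no output)
```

View pics/l1.png

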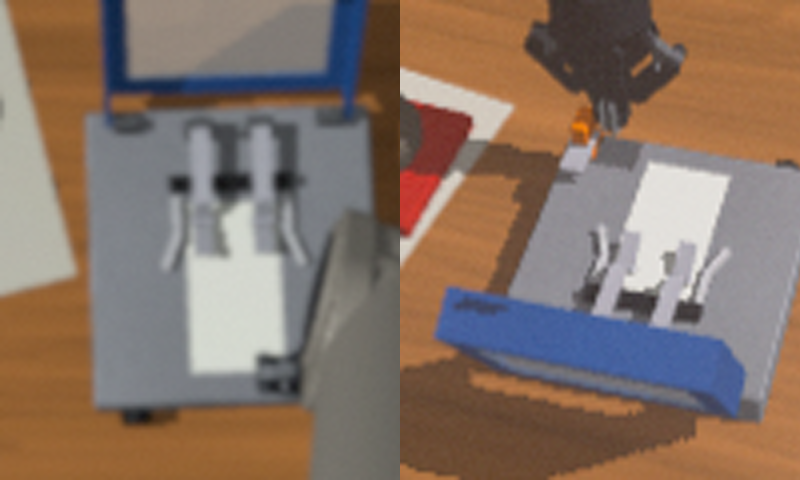

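The cover is open and the latch has slid. I'll retreat, move above the plate handle, rotate to the plate's yaw and open the gripper.

move_arm:
  commands: "0 0 1 0 0 0 0;0 0 0 -3 0 0 0;0 0 0 -3.5 0 0 0;0 0 0 -3.5 0 0 0;0 0 0 -3.5 0 0 0;0 0 0 -3.5 0 0 0"

```text
t: 4.68
eef_pos: [0.4911, -0.0637, 0.2289]
tool_rot: [-0.0, -0.015, 1.0, 0.0]
contact_force: [1.4, 0.3, -0.6]
gripper_width: 0.001
```

move_arm:
  commands: "0 0.46 3.48 0 0 0 0;0 0.46 3.48 0 0 0 0;0 0.46 3.48 0 0 0 0;0 0.46 3.48 0 0 0 0;0 0.46 3.48 0 0 0 0;0 0.46 3.48 0 0 0 0;0 0.46 3.48 0 0 0 0;0 0.46 3.48 0 0 0 0;0 0.46 3.48 0 0 0 0;0 0.46 3.48 0 0 0 0"

```text
t: 5.52
eef_pos: [0.4339, 0.2843, 0.2273]
tool_rot: [-0.0, -0.015, 1.0, 0.0]
contact_force: [1.2, -0.4, 0.6]
gripper_width: -0.0
```

move_arm:
  commands: "0.7 0 0 0 0 0 5.74;0.7 0 0 0 0 0 5.74;0.7 0 0 0 0 0 5.74;0.7 0 0 0 0 0 5.74;0.7 0 0 0 0 0 5.74;0.7 0 0 0 0 0 0"

```text
t: 6.02
eef_pos: [0.4345, 0.2826, 0.2271]
tool_rot: [-0.0, 0.235, 0.972, -0.0]
contact_force: [0.6, 0.4, -0.0]
gripper_width: 0.698
```

```bash
python3 - <<'E'
from h import *
c=cam('wrist');save(c,'w2.png')
o=bot.get_obs();print(o['t'],o['eef_pos'],o['tool_rot'],o['gripper_width'],o['contact_force'])
f=np.radians(-27);X=np.array([np.cos(f),np.sin(f)]);Y=np.array([-X[1],X[0]])
P=lambda x,y,z:[*(np.array([.482,.26])+x*X+y*Y),z]
print(proj(c,[P(-.07,-.035,.006),P(-.07,.035,.006),P(.07,.035,.006),P(.07,-.035,.006)]+[P(-.05+a,b,.05) for a in(-.013,.013) for b in (-.013,.013)]).round().tolist())
E
```

```text
6.0667 [0.43452704 0.28254837 0.22716755] [-1.29330498e-04  2.31990093e-01  9.72718136e-01 -8.63057027e-05] 0.7021941608837616 [ 0.22146108 -0.12752463 -0.29248404]
[[232.0, 149.0], [297.0, 149.0], [294.0, 267.0], [235.0, 267.0], [251.0, 163.0], [279.0, 163.0], [252.0, 189.0], [278.0, 189.0]]
```

View pics/w2.png

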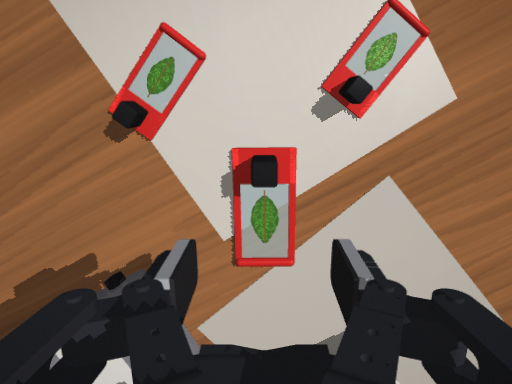

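The plate fits its predicted corners within 2 px: (232,148), (296,148), (295,265) and (234,265). The handle is at (265,171). I'll descend and grasp.

move_arm:
  commands: "0.7 -0.27 0.14 3 0 0 0;0.7 0 0 3.8 0 0 0;0.7 0 0 3.8 0 0 0;0.7 0 0 3.8 0 0 0;0.7 0 0 3 0 0 0;0.7 0 0 2 0 0 0;0.7 0 0 1.2 0 0 0;0.7 0 0 0.4 0 0 0;0.7 0 0 0 0 0 0;0.7 0 0 0 0 0 0"

```text
t: 6.9
eef_pos: [0.4389, 0.2826, 0.0183]
tool_rot: [0.0, 0.233, 0.973, 0.001]
contact_force: [-0.0, 0.4, -0.1]
gripper_width: 0.701
```

move_arm:
  commands: "0.2 0 0 0 0 0 0;0.2 0 0 0 0 0 0;0.2 0 0 0 0 0 0;0.2 0 0 0 0 0 0;0.2 0 0 0 0 0 0;0.2 0 0 0 0 0 0;0.2 0 0 0 0 0 0;0.2 0 0 0 0 0 0"
  force: 60

```text
t: 7.57
eef_pos: [0.4388, 0.2825, 0.0185]
tool_rot: [0.0, 0.233, 0.972, 0.001]
contact_force: [-0.1, -0.3, 7.5]
gripper_width: 0.294
```

move_arm:
  commands: "0.2 0 0 -0.5 0 0 0;0.2 0 0 -1.5 0 0 0;0.2 0 0 -2.5 0 0 0;0.2 0 0 -2.5 0 0 0;0.2 0 0 -2 0 0 0;0.2 0 0 -1 0 0 0"

```text
t: 8.07
eef_pos: [0.4391, 0.2826, 0.12]
tool_rot: [0.001, 0.233, 0.972, 0.002]
contact_force: [1.2, -0.8, -2.0]
gripper_width: 0.295
```

move_arm:
  commands: "0.2 -1 -1.6 0 0 0 0;0.2 -1.83 -3.16 0 0 0 0;0.2 -1.83 -3.16 0 0 0 0;0.2 -1.83 -3.16 0 0 0 0;0.2 -1.83 -3.16 0 0 0 0;0.2 -1.83 -3.16 0 0 0 0;0.2 -1.83 -3.16 0 0 0 0;0.2 -1.83 -3.16 0 0 0 0;0.2 -0.85 -1.6 0 0 0 0"

```text
t: 8.82
eef_pos: [0.4531, -0.0148, 0.1172]
tool_rot: [-0.0, 0.236, 0.972, -0.001]
contact_force: [-0.2, -0.3, -1.9]
gripper_width: 0.292
```

move_arm:
  commands: "0.2 0 0 0 0 0 -4.5;0.2 0 0 0 0 0 -4.5;0.2 0 0 0 0 0 -4.5;0.2 0 0 0 0 0 -4.5;0.2 0 0 0 0 0 -4.5;0.2 0 0 0 0 0 -4.5;0.2 0 0 0 0 0 0;0.2 0 0 0 0 0 0"

```text
t: 9.48
eef_pos: [0.4535, -0.0102, 0.1171]
tool_rot: [-0.0, 0.001, 1.0, 0.0]
contact_force: [-0.5, 1.2, -2.4]
gripper_width: 0.301
```

```bash
python3 - <<'E'
from h import *
c=cam('wrist');t=cam('top');save(c,'w3.png');np.save('w3.npy',np.array([c['R'],np.tile(c['t'],(3,1))]))
i=cv2.resize(t['img'][110:230,220:320],None,fx=3.2,fy=3.2,interpolation=cv2.INTER_CUBIC)
cv2.imwrite('pics/w3c.png',np.hstack([c['img'][:, 120:420],i])[:,:,::-1])
o=bot.get_obs();print(o['t'],o['eef_pos'],o['tool_rot'],o['gripper_width'],o['contact_force'])
E
```

```text
9.5833 [ 0.45373411 -0.01015983  0.11715459] [-1.95288472e-04  8.74298264e-04  9.99999599e-01 -1.17690133e-05] 0.29353675621236397 [ 0.86029402 -0.71396846 -2.53617175]
```

View pics/w3c.png

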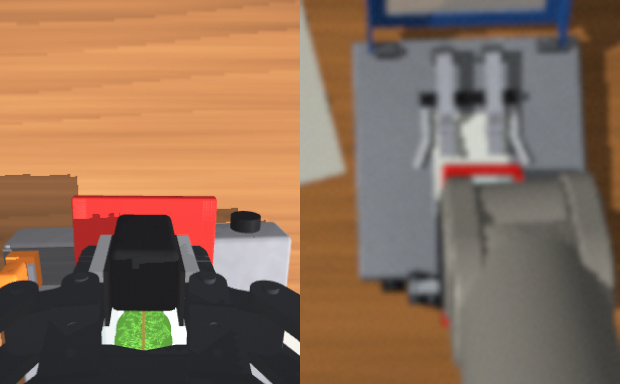

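The wrist view (left) shows the handle held square and level. The top view (right) shows the bar at crop (482,172), just short of the clips at crop (447,494). I'll measure the lane axis and bar from it.

```bash
python3 - <<'E'
from h import *
t=cam('top');img=t['img'];hsv=cv2.cvtColor(img,cv2.COLOR_RGB2HSV).astype(int)
S=hsv[...,1]
def edge(v,u0,u1):  # saturation step, wood (high) <-> grey (low), subpixel at half level
    r=S[v,u0:u1].astype(float);h=(r.max()+r.min())/2
    i=np.nonzero(np.diff(np.sign(r-h)))[0][0];return u0+i+(h-r[i])/(r[i+1]-r[i])
L=np.array([onz(t,(edge(v,230,245),v),.036)[:2] for v in range(130,190,4)])
p=np.polyfit(L[:,0],L[:,1],1);print('left edge yaw',np.degrees(np.arctan(p[0])),'resid',np.abs(np.polyval(p,L[:,0])-L[:,1]).max(),'y at x=.59',np.polyval(p,.59)-.105)
m=((hsv[...,0]<5)|(hsv[...,0]>172))&(S>150)&(hsv[...,2]>100);m[:,:255]=0;m[:,300:]=0;m[180:]=0
ys,xs=np.nonzero(m);print('bar px',xs.min(),xs.max(),ys.min(),ys.max())
for v in np.unique(ys): 
    q=xs[ys==v]; print(v,q.min(),q.max(),onz(t,(q.min()-.5,v),.11).round(4),onz(t,(q.max()+.5,v),.11).round(4))
# black stop + clips row profile
for v in (140,141): print(v,img[v,250:292].mean(1).astype(int).tolist())
print('clips',img[150,250:292].mean(1).astype(int).tolist())
u0=220;f=lambda x,y:(220+(x-300)/3.2,110+y/3.2)
for n,xy,z in(('stopL',(420,99),.048),('stopR',(523,97),.048),('clipL',(447,150),.047),('clipR',(494,150),.047),('guideL',(418,165),.04),('guideR',(528,160),.04),('FL',(361,277),.036),('BL',(354,42),.036),('BR',(582,38),.036)): print(n,onz(t,f(*xy),z).round(4))
E
```

```text
left edge yaw 2.1792805078640827 resid 0.012625155478185338 y at x=.59 -0.0003686126617184621
bar px 265 289 162 165
162 265 288 [0.5668 0.0227 0.11  ] [ 0.5662 -0.0431  0.11  ]
163 265 288 [0.564  0.0228 0.11  ] [ 0.5634 -0.0431  0.11  ]
164 265 289 [0.5612 0.0228 0.11  ] [ 0.5606 -0.0458  0.11  ]
165 287 289 [ 0.5579 -0.0375  0.11  ] [ 0.5579 -0.0457  0.11  ]
140 [126, 123, 123, 124, 125, 121, 110, 82, 47, 34, 35, 44, 84, 130, 157, 163, 158, 129, 73, 26, 18, 22, 28, 31, 30, 30, 41, 75, 124, 155, 163, 159, 134, 87, 36, 18, 22, 36, 56, 72, 82, 103]
141 [125, 122, 123, 124, 124, 123, 110, 82, 47, 33, 34, 43, 81, 131, 158, 164, 158, 130, 76, 30, 19, 25, 30, 32, 35, 38, 44, 74, 122, 155, 162, 160, 138, 91, 44, 28, 33, 44, 61, 83, 96, 112]
clips [128, 128, 126, 127, 127, 127, 130, 139, 158, 160, 134, 116, 135, 149, 143, 141, 143, 140, 131, 128, 162, 196, 206, 206, 206, 206, 201, 188, 165, 150, 145, 144, 140, 127, 114, 128, 155, 151, 119, 108, 119, 123]
stopL [0.6405 0.0398 0.048 ]
stopR [ 0.6417 -0.054   0.048 ]
clipL [0.5934 0.0159 0.047 ]
clipR [ 0.593  -0.0267  0.047 ]
guideL [0.5811 0.0422 0.04  ]
guideR [ 0.5849 -0.058   0.04  ]
FL [0.4797 0.0947 0.036 ]
BL [0.6976 0.0999 0.036 ]
BR [ 0.7001 -0.1111  0.036 ]
```

Lane axis at the handle is y ≈ -0.010, yaw ≈ 1.2°, and the hand is at y = -0.0102, yaw -0.1°. I'll turn 1.2° and lower the plate onto the deck.

move_arm:
  commands: "0.2 0 0 0 0 0 -1.2;0.2 0 0 1.5 0 0 0;0.2 0 0 2 0 0 0;0.2 0 0 1.3 0 0 0;0.2 0 0 0.7 0 0 0;0.2 0 0 0.4 0 0 0;0.2 0 0 0 0 0 0;0.2 0 0 0 0 0 0"

```text
t: 10.3
eef_pos: [0.4543, -0.0101, 0.0586]
tool_rot: [0.0, -0.011, 1.0, 0.0]
contact_force: [0.3, -0.0, -1.3]
gripper_width: 0.295
```

move_arm:
  commands: "0.2 0 0 0.1 0 0 0;0.2 0 0 0.1 0 0 0;0.2 0 0 0 0 0 0;0.2 0 0 0 0 0 0"

```text
t: 10.63
eef_pos: [0.4542, -0.0101, 0.0566]
tool_rot: [0.0, -0.011, 1.0, 0.0]
contact_force: [-0.3, -0.2, -1.8]
gripper_width: 0.295
```

move_arm:
  commands: "0.2 0 0 0.1 0 0 0;0.2 0 0 0.05 0 0 0;0.2 0 0 0.05 0 0 0;0.2 0 0 0 0 0 0;0.2 0 0 0 0 0 0"

```text
t: 11.05
eef_pos: [0.454, -0.0101, 0.0545]
tool_rot: [-0.0, -0.011, 1.0, 0.0]
contact_force: [-1.0, -0.1, 4.3]
gripper_width: 0.296
```

The plate has touched the deck. Sliding it in along -tool x.

move_arm:
  commands: "0.2 -0.3 0 0 0 0 0;0.2 -0.3 0 0 0 0 0;0.2 -0.3 0 0 0 0 0;0.2 -0.3 0 0 0 0 0;0.2 -0.3 0 0 0 0 0;0.2 -0.3 0 0 0 0 0;0.2 -0.3 0 0 0 0 0;0.2 -0.3 0 0 0 0 0"

```text
t: 11.72
eef_pos: [0.4687, -0.0103, 0.0541]
tool_rot: [-0.009, -0.01, 1.0, 0.0]
contact_force: [-24.9, 0.6, 34.0]
gripper_width: 0.298
```

move_arm:
  commands: "0.2 -0.3 0 0 0 0 0;0.2 -0.3 0 0 0 0 0;0.2 -0.3 0 0 0 0 0;0.2 -0.3 0 0 0 0 0;0.2 -0.3 0 0 0 0 0;0.2 0 0 0 0 0 0"

```text
t: 12.22
eef_pos: [0.485, -0.01, 0.0542]
tool_rot: [-0.008, -0.01, 1.0, 0.0]
contact_force: [-23.5, 0.4, 33.6]
gripper_width: 0.296
```

Forces are higher than expected (34 N down, 24 N back), so I'm relieving the downforce and looking before I go on.

move_arm:
  commands: "0.2 0.3 0 -0.1 0 0 0;0.2 0.2 0 -0.1 0 0 0;0.2 0 0 0 0 0 0"

```text
t: 12.47
eef_pos: [0.4856, -0.0099, 0.0554]
tool_rot: [-0.002, -0.01, 1.0, -0.0]
contact_force: [-6.4, -1.3, -3.6]
gripper_width: 0.295
```

```bash
python3 - <<'E'
from h import *
t=cam('top');s=cam('scene');o=bot.get_obs();print(o['eef_pos'],o['tool_rot'],o['contact_force'],o['torque'])
i=cv2.resize(t['img'][115:195,230:310],None,fx=5,fy=5,interpolation=cv2.INTER_CUBIC)
j=cv2.resize(s['img'][165:245,185:265],None,fx=5,fy=5,interpolation=cv2.INTER_CUBIC)
cv2.imwrite('pics/s1.png',np.hstack([i,j])[:,:,::-1])
E
```

```text
[ 0.48554876 -0.00977008  0.05533694] [-2.52494267e-03 -1.05408982e-02  9.99941227e-01 -2.36157856e-04] [-6.67739655 -1.68979059 -3.65057658] [-0.25641783  1.74417163 -0.06007187]
```

View pics/s1.png

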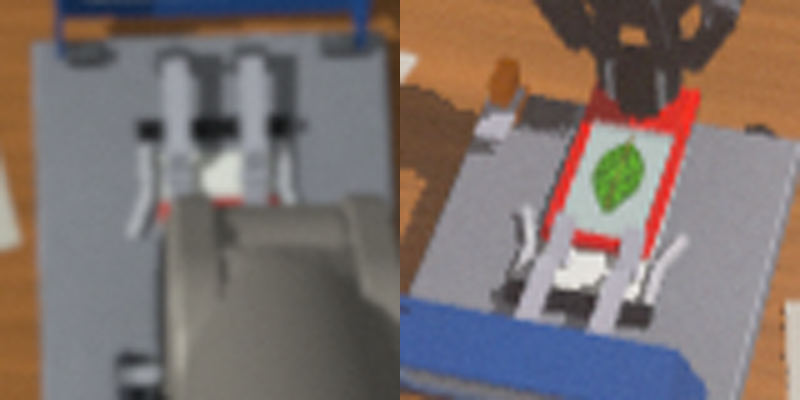

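Bar centred in the lane and under the clip lips, with the guides clear on both sides. Drag is now 6.7 N. Continuing with light down-load.

move_arm:
  commands: "0.2 -0.2 0 0 0 0 0;0.2 -0.2 0 0 0 0 0;0.2 -0.2 0 0 0 0 0;0.2 -0.2 0 0 0 0 0;0.2 -0.2 0 0 0 0 0"

```text
t: 12.98
eef_pos: [0.4874, -0.0098, 0.0542]
tool_rot: [-0.011, -0.011, 1.0, -0.0]
contact_force: [-34.0, -0.5, 23.7]
gripper_width: 0.295
```

move_arm:
  commands: "0.2 -0.2 0 0 0 0 0;0.2 -0.2 0 0 0 0 0;0.2 -0.2 0 0 0 0 0;0.2 -0.2 0 0 0 0 0;0.2 -0.2 0 0 0 0 0"

```text
t: 13.4
eef_pos: [0.4904, -0.0099, 0.0539]
tool_rot: [-0.017, -0.01, 1.0, -0.0]
contact_force: [-51.9, -0.7, 47.8]
gripper_width: 0.295
```

The push is self-locking: the compliant tool pitches nose-down (2°) and presses the bar into the deck. I'll let the plate lie flat, release it, and push it at low height from behind the handle so no pitching moment arises. First, unload.

move_arm:
  commands: "0.2 0.4 0 0 0 0 0;0.2 0.4 0 0 0 0 0;0.2 0.4 0 -0.1 0 0 0;0.2 0.2 0 0 0 0 0;0.2 0.2 0 0 0 0 0;0.2 0 0 0 0 0 0"

```text
t: 13.9
eef_pos: [0.492, -0.0095, 0.0571]
tool_rot: [-0.0, -0.011, 1.0, -0.0]
contact_force: [-4.1, -1.6, -6.1]
gripper_width: 0.295
```

move_arm:
  commands: "0.7 0 0 0 0 0 0;0.7 0 0 0 0 0 0;0.7 0 0 0 0 0 0;0.7 0 0 0 0 0 0;0.7 0 0 -1.5 0 0 0;0.7 0 0 -2 0 0 0;0.7 0 0 -2 0 0 0;0.4 2.2 0 0 0 0 0;0 2.2 0 0 0 0 0;0 0 0 0 0 0 0;0 0 0 0 0 0 0;0 0 0 0 0 0 0"

```text
t: 14.9
eef_pos: [0.4493, -0.01, 0.1128]
tool_rot: [0.001, -0.011, 1.0, 0.0]
contact_force: [0.8, 0.8, 0.5]
gripper_width: 0.008
```

```bash
python3 - <<'E'
from h import *
c=cam('wrist');t=cam('top');o=bot.get_obs();print(o['t'],o['eef_pos'],o['tool_rot'],o['contact_force'],o['gripper_width'])
i=cv2.resize(t['img'][115:195,230:310],None,fx=4.8,fy=4.8,interpolation=cv2.INTER_CUBIC)
cv2.imwrite('pics/s2.png',np.hstack([c['img'][:,100:420],i])[:,:,::-1])
E
```

```text
15.0 [ 0.44931486 -0.01006862  0.11254666] [ 7.47705179e-04 -1.07243282e-02  9.99942212e-01  5.59881428e-05] [0.73757932 0.40171445 0.130927  ] 0.0010550816785290559
```

View pics/s2.png

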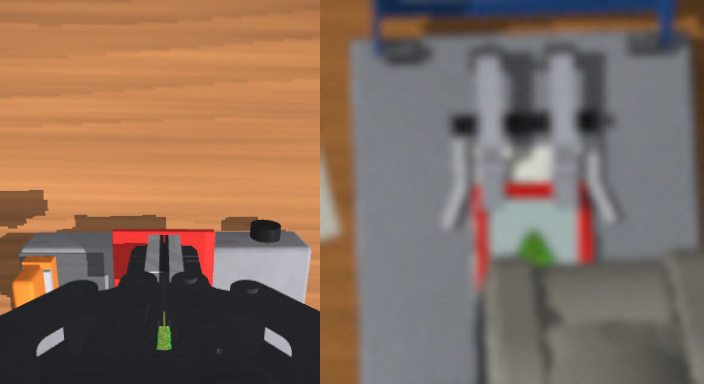

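The plate lies flat and square in the lane: bar at crop (527,190), clips over it at (487) and (565). Lowering the closed fingers behind the handle and pushing.

move_arm:
  commands: "0 0 0 2 0 0 0;0 0 0 2 0 0 0;0 0 0 1.5 0 0 0;0 0 0 0.8 0 0 0;0 -0.5 0 0 0 0 0;0 -0.5 0 0 0 0 0;0 -0.4 0 0 0 0 0;0 -0.3 0 0 0 0 0;0 0 0 0 0 0 0"

```text
t: 15.75
eef_pos: [0.463, -0.01, 0.0495]
tool_rot: [-0.003, -0.011, 1.0, 0.0]
contact_force: [-7.6, -0.0, 4.0]
gripper_width: 0.004
```

move_arm:
  commands: "0 -0.3 0 0 0 0 0;0 -0.3 0 0 0 0 0;0 -0.3 0 0 0 0 0;0 -0.2 0 0 0 0 0;0 0 0 0 0 0 0"

```text
t: 16.17
eef_pos: [0.463, -0.0103, 0.0477]
tool_rot: [-0.013, -0.01, 1.0, -0.0]
contact_force: [-32.1, 0.4, 21.1]
gripper_width: 0.0
```

The force runs about 45° down: the arm's compliance turns push lag into downforce, and friction then locks the plate. I'll raise the command to cancel the downforce while keeping the push.

move_arm:
  commands: "0 0 0 -0.2 0 0 0;0 0 0 -0.2 0 0 0;0 0 0 0 0 0 0"

```text
t: 16.42
eef_pos: [0.4647, -0.0105, 0.0513]
tool_rot: [-0.011, -0.01, 1.0, -0.0]
contact_force: [-21.8, -0.7, 2.8]
gripper_width: 0.001
```

move_arm:
  commands: "0 0 0 -0.2 0 0 0;0 0 0 -0.1 0 0 0;0 0 0 0 0 0 0"

```text
t: 16.67
eef_pos: [0.4653, -0.0105, 0.0542]
tool_rot: [-0.01, -0.01, 1.0, -0.0]
contact_force: [-20.3, -0.6, 2.4]
gripper_width: -0.002
```

move_arm:
  commands: "0 -0.2 0 -0.1 0 0 0;0 -0.2 0 -0.1 0 0 0;0 -0.2 0 -0.1 0 0 0;0 0 0 0 0 0 0"

```text
t: 17.0
eef_pos: [0.4685, -0.0106, 0.0563]
tool_rot: [-0.013, -0.01, 1.0, -0.001]
contact_force: [-24.8, -1.5, 3.2]
gripper_width: -0.003
```

```bash
cat > bar.py <<'E'
from h import *
t=cam('top');hsv=cv2.cvtColor(t['img'],cv2.COLOR_RGB2HSV).astype(int)
m=((hsv[...,0]<6)|(hsv[...,0]>170))&(hsv[...,1]>120)&(hsv[...,2]>80)
m[:,:255]=0;m[:,305:]=0;m[200:]=0;m[:130]=0
for v in range(140,200):
    q=np.nonzero(m[v])[0]
    if len(q): print(v,q.min(),q.max(),len(q),onz(t,(q.min()-.5,v),.044).round(4)[:2],onz(t,(q.max()+.5,v),.044).round(4)[:2])
o=bot.get_obs();print(o['t'],o['eef_pos'],o['contact_force'],o['torque'])
save(t,'t%d.png'%(o['t']*10))
E
python3 bar.py
```

```text
152 269 284 10 [0.6083 0.0081] [ 0.608  -0.0385]
153 269 284 10 [0.6054 0.0082] [ 0.605  -0.0384]
154 262 276 8 [0.6026 0.0286] [ 0.6022 -0.0151]
155 262 285 2 [0.5996 0.0286] [ 0.5991 -0.0412]
156 262 285 2 [0.5967 0.0287] [ 0.5961 -0.0411]
157 262 285 2 [0.5937 0.0287] [ 0.5932 -0.0411]
158 262 286 5 [0.5908 0.0287] [ 0.5902 -0.0439]
159 262 286 6 [0.5878 0.0288] [ 0.5872 -0.0439]
160 262 285 5 [0.5849 0.0288] [ 0.5843 -0.0409]
161 263 263 1 [0.5819 0.0259] [0.5819 0.023 ]
17.05 [ 0.4684828  -0.01062593  0.0562907 ] [-24.64068444  -0.55231445   3.62819361] [-0.1734585   5.50630202  0.02128453]
```

It moved 3 mm with the plate centred in the lane. Continuing the same way.

move_arm:
  commands: "0 -0.2 0 -0.1 0 0 0;0 -0.2 0 -0.1 0 0 0;0 -0.2 0 -0.1 0 0 0;0 0 0 0 0 0 0"

```text
t: 17.38
eef_pos: [0.4711, -0.0108, 0.0584]
tool_rot: [-0.017, -0.01, 1.0, -0.001]
contact_force: [-31.4, -0.9, 4.3]
gripper_width: -0.001
```

move_arm:
  commands: "0 -0.2 0 -0.1 0 0 0;0 -0.2 0 -0.1 0 0 0;0 0 0 0 0 0 0"

```text
t: 17.63
eef_pos: [0.485, -0.01, 0.0626]
tool_rot: [-0.007, -0.01, 1.0, -0.0]
contact_force: [-2.0, -0.7, -0.8]
gripper_width: 0.001
```

```bash
python3 bar.py
```

```text
146 271 276 6 [0.6261 0.002 ] [ 0.626  -0.0155]
147 269 277 9 [0.6232 0.0079] [ 0.623  -0.0183]
148 262 277 10 [0.6204 0.0283] [ 0.62   -0.0183]
151 284 284 1 [ 0.611  -0.0356] [ 0.611  -0.0385]
152 262 284 2 [0.6085 0.0285] [ 0.608  -0.0385]
153 262 262 1 [0.6055 0.0285] [0.6055 0.0256]
154 262 262 1 [0.6026 0.0286] [0.6026 0.0257]
155 262 262 1 [0.5996 0.0286] [0.5996 0.0257]
17.6833 [ 0.48672248 -0.00979979  0.06329528] [-12.73526059  -0.7422487    1.284897  ] [-0.09384942  2.70317144 -0.00277351]
```

The clips gave way and the plate jumped forward about 17 mm. Pressing gently to seat it against the stop.

move_arm:
  commands: "0 -0.2 0 -0.1 0 0 0;0 -0.1 0 -0.1 0 0 0;0 0 0 0 0 0 0;0 0 0 0 0 0 0"

```text
t: 18.02
eef_pos: [0.4889, -0.0098, 0.0652]
tool_rot: [-0.006, -0.01, 1.0, -0.0]
contact_force: [-13.0, -1.1, 1.4]
gripper_width: 0.001
```

```bash
python3 bar.py|tail -1
```

```text
18.0667 [ 0.4888347  -0.00975873  0.06521252] [-12.66418019  -1.11916885   0.71783871] [-0.10931824  2.81678805 -0.02762509]
```

move_arm:
  commands: "0 -0.3 0 -0.15 0 0 0;0 0 0 0 0 0 0;0 0 0 0 0 0 0"

```text
t: 18.32
eef_pos: [0.4918, -0.0097, 0.0667]
tool_rot: [-0.006, -0.011, 1.0, -0.0]
contact_force: [-11.9, 0.4, 0.5]
gripper_width: -0.001
```

Still sliding at a steady 12 N, so it isn't at the stop yet. Continuing until the force rises.

move_arm:
  commands: "0 -0.2 0 -0.05 0 0 0;0 -0.2 0 -0.05 0 0 0;0 0 0 0 0 0 0;0 0 0 0 0 0 0"

```text
t: 18.65
eef_pos: [0.4956, -0.0096, 0.0676]
tool_rot: [-0.006, -0.01, 1.0, -0.0]
contact_force: [-13.6, -0.3, 0.8]
gripper_width: -0.001
```

move_arm:
  commands: "0 -0.2 0 -0.05 0 0 0;0 -0.2 0 -0.05 0 0 0;0 0 0 0 0 0 0;0 0 0 0 0 0 0"

```text
t: 18.98
eef_pos: [0.4969, -0.0098, 0.0678]
tool_rot: [-0.009, -0.01, 1.0, -0.0]
contact_force: [-18.4, -1.0, 2.4]
gripper_width: 0.0
```

```bash
python3 bar.py
```

```text
142 272 277 6 [ 0.638  -0.0011] [ 0.6379 -0.0186]
143 269 277 9 [0.6351 0.0077] [ 0.6349 -0.0186]
144 262 284 11 [0.6323 0.0282] [ 0.6318 -0.039 ]
145 261 284 9 [0.6293 0.0311] [ 0.6288 -0.0389]
146 261 262 2 [0.6263 0.0312] [0.6263 0.0254]
147 261 262 2 [0.6234 0.0312] [0.6233 0.0254]
148 262 262 1 [0.6204 0.0283] [0.6203 0.0254]
149 262 262 1 [0.6174 0.0284] [0.6174 0.0255]
19.0333 [ 0.49688049 -0.00973343  0.06785044] [-18.51595704  -1.57718149   2.79118323] [-0.10303564  4.00655762  0.04781206]
```

move_arm:
  commands: "0 -0.2 0 -0.1 0 0 0;0 -0.2 0 -0.1 0 0 0;0 0 0 0 0 0 0;0 0 0 0 0 0 0"

```text
t: 19.37
eef_pos: [0.4972, -0.0098, 0.0688]
tool_rot: [-0.013, -0.01, 1.0, -0.0]
contact_force: [-25.7, -0.8, 3.5]
gripper_width: -0.001
```

move_arm:
  commands: "0 0.5 0 0 0 0 0;0 1 0 0 0 0 0;0 2 0 0 0 0 0;0 1.5 0 0 0 0 0;0 0 0 -3 0 0 0;0 0 0 -4 0 0 0;0 0 0 -4 0 0 0;0 0 0 -4 0 0 0;0 0 4 0 0 0 0;0 0 4 0 0 0 0;0 0 4 0 0 0 0;0 0 4 0 0 0 0"

```text
t: 20.37
eef_pos: [0.4576, 0.1521, 0.224]
tool_rot: [0.002, -0.01, 1.0, 0.001]
contact_force: [1.3, -0.6, 0.2]
gripper_width: 0.001
```

move_arm:
  commands: "0 0 4 0 0 0 0;0 0 4 0 0 0 0;0 0 4 0 0 0 0;0 0 4 0 0 0 0;0 0 0 0 0 0 0"

```text
t: 20.78
eef_pos: [0.4518, 0.3202, 0.2235]
tool_rot: [0.001, -0.016, 1.0, 0.004]
contact_force: [0.4, 1.1, 0.8]
gripper_width: 0.004
```

```bash
python3 bar.py; python3 - <<'E'
from h import *
t=cam('top');s=cam('scene')
i=cv2.resize(t['img'][115:205,230:320],None,fx=4.4,fy=4.4,interpolation=cv2.INTER_CUBIC)
j=cv2.resize(s['img'][165:255,180:270],None,fx=4.4,fy=4.4,interpolation=cv2.INTER_CUBIC)
cv2.imwrite('pics/f1.png',np.hstack([i,j])[:,:,::-1])
E
```

```text
142 270 277 8 [0.6381 0.0048] [ 0.6379 -0.0186]
143 269 277 9 [0.6351 0.0077] [ 0.6349 -0.0186]
144 262 277 10 [0.6323 0.0282] [ 0.6319 -0.0185]
145 261 284 11 [0.6293 0.0311] [ 0.6288 -0.0389]
146 261 284 3 [0.6263 0.0312] [ 0.6258 -0.0388]
147 261 284 3 [0.6234 0.0312] [ 0.6228 -0.0388]
148 261 262 2 [0.6204 0.0313] [0.6203 0.0254]
150 284 284 1 [ 0.6139 -0.0357] [ 0.6139 -0.0386]
151 284 284 1 [ 0.611  -0.0356] [ 0.611  -0.0385]
152 262 284 2 [0.6085 0.0285] [ 0.608  -0.0385]
153 262 284 2 [0.6055 0.0285] [ 0.605  -0.0384]
154 262 262 1 [0.6026 0.0286] [0.6026 0.0257]
155 262 262 1 [0.5996 0.0286] [0.5996 0.0257]
156 262 285 2 [0.5967 0.0287] [ 0.5961 -0.0411]
157 262 285 3 [0.5937 0.0287] [ 0.5932 -0.0411]
158 262 285 4 [0.5908 0.0287] [ 0.5902 -0.041 ]
159 262 285 4 [0.5878 0.0288] [ 0.5872 -0.041 ]
160 262 286 5 [0.5849 0.0288] [ 0.5843 -0.0438]
161 262 286 6 [0.5819 0.0288] [ 0.5813 -0.0438]
162 262 286 6 [0.579  0.0289] [ 0.5784 -0.0437]
163 263 286 5 [0.576 0.026] [ 0.5754 -0.0436]
164 263 286 5 [0.5731 0.0261] [ 0.5725 -0.0436]
165 263 286 5 [0.5701 0.0261] [ 0.5695 -0.0435
[... 631 characters left out ...]
 263 286 16 [0.5292 0.0266] [ 0.5286 -0.0427]
180 263 286 14 [0.5262 0.0267] [ 0.5256 -0.0426]
181 263 286 14 [0.5233 0.0267] [ 0.5227 -0.0425]
182 263 286 14 [0.5204 0.0267] [ 0.5198 -0.0425]
183 263 286 14 [0.5175 0.0268] [ 0.5169 -0.0424]
184 263 286 14 [0.5146 0.0268] [ 0.514  -0.0424]
185 263 286 14 [0.5117 0.0269] [ 0.5111 -0.0423]
186 263 286 15 [0.5088 0.0269] [ 0.5082 -0.0422]
187 263 286 19 [0.5059 0.0269] [ 0.5053 -0.0422]
188 263 287 25 [0.503 0.027] [ 0.5024 -0.045 ]
189 263 286 24 [0.5001 0.027 ] [ 0.4995 -0.0421]
190 264 272 8 [0.4972 0.0242] [ 0.497  -0.0017]
20.8333 [0.45256073 0.31569051 0.22312199] [ 0.44312443 -0.6340872  -0.03318129] [-0.04784718  0.00039724  0.02385306]
```

View pics/f1.png

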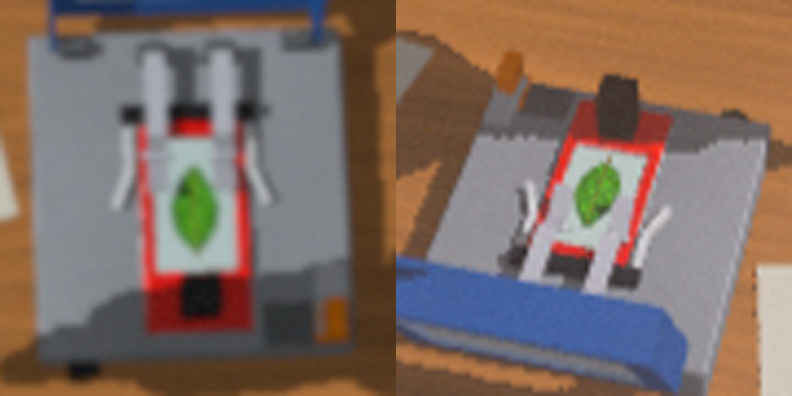

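The picture shows the plate home. Its bar touches the black stop at crop (190,120), the clips lie on the glass, the cover is open and the latch is slid. The final push reached 26 N with only 0.3 mm of movement, which means the plate is against the stop. The arm is clear, so I'm handing in.

```bash
python3 -c "
from h import *
a=cv2.imread('pics/top0.png').astype(int);t=cam('top');b=t['img'][:,:,::-1].astype(int)
for n,(x0,x1,y0,y1) in dict(cup=(158,192,102,135),board=(338,382,152,202),spat=(354,386,90,154)).items(): print(n,np.abs(a-b)[y0:y1,x0:x1].mean())
print(bot.get_obs()['joint_vel'].round(3)); print(bot.hand_in())"
```

```text
cup 7.594771241830065
board 19.84378787878788
spat 8.377766927083334
[ 0.016 -0.005  0.01   0.015 -0.001  0.    -0.001]
the job is handed in; nothing more can be done
None
```

I've handed the job in. I slid the orange latch and the cover popped open. I then carried the plate by its handle, set it on the deck, and slid it under the clips and against the stop. The arm ended clear of everything, at about 21 s of the 64 s allowed.

**Push:** Pushing while gripping the handle jammed. The arm pitched slightly and pressed the bar into the deck, with about 52 N of push and 48 N of downforce. I backed off, let go, and pushed the handle from behind with closed fingers. At about 31 N the clips gave way, well above the 5 to 10 N given.

**Last checks on the plate:**
- **Home:** the final push reached 26 N with only 0.3 mm of movement. In the last picture the bar touches the stop, with the clips down on the glass.
- **Cover and latch:** the cover is still open and the latch still slid.
- **Yaw:** the plate measures about 1.8°, and the viewer about 0.5–2.2° depending on which edge I used. They agree only that closely.

**Check that disagreed:** I compared the before and after pictures around the three bystanders. The cup (7.6) and spatula (8.4) changed little, but the clay board region changed more (19.8). The arm never went within reach of the board, so I think this is shadow. I handed in without a closer look, so I haven't confirmed that the board and vase stayed put.

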